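Open the braced storage jar

ROBOT

A 6-joint arm with a two-finger parallel gripper is mounted at the origin on a cart in front of the work surface, level with it; the furniture and walls round the work are solid. World frame = base frame: x ahead of the robot, y to its left, z up, the work surface at z = 0. Lengths are in mm, angles in rad, forces in N, time in s.
With the tool pointing down it reaches from about 225 to 875 mm from the base axis. Payload 3.4 kg.
Tool frame: the origin (TCP) lies between the finger pads; the fingertips stand 17 mm ahead of it and the grasp point (between the pads) lies 2 mm behind it; z points along the fingers, x is the direction in which the jaws open and shut, and the axes are right-handed (so a half turn about z gives the same grasp; the last joint's range is limited). The gripper opens to 85 mm and grips with 20 to 120 N. Pads are 22 mm wide; open, the fingers measure 114 mm over their backs; the gripper's body (76 mm by 85 mm) begins 54 mm behind the grasp point. The pads swing forward as they close: fully open they stand 13 mm farther back than shut.
Start: joints at [1.065, 0.276, 1.505, -0, 1.361, -0.121], TCP at [215.858, 532.979, 248.328] pointing down, gripper open.
Joint ranges: [-2.89, 2.89], [-0.75, 2.08], [0.22, 2.7], [-1.18, 4.32], [0.11, 2.71], [-2.7, 2.7]. Speed limits (rad/s): [2.57, 2.57, 3.14, 3.14, 3.14, 3.14].

INTERFACE

Orientations are given as a rotation vector (axis times angle).
In Python, from bench import arm, viewer gives the robot as it stands.
- The arm moves only by the shell command python3 -m jog 'ROWS'. ROWS is text: rows parted by semicolons, each of 5 numbers parted by spaces: the shift along the tool's x, y, z each as a share of 10 cm, from -1 to 1, then the turn about the tool's z as a share of pi rad, from -1 to 1, then the gripper's target within -1 to 1 (shut at 1, half-way at 0, fully open at -1). In form: tx ty tz twist fingers; .... A call has 1 to 10 rows; each row shifts and turns the commanded pose from where the row before left it, along the tool's axes as they then stand; what a row does not reach is not made up. A row lasts 1/12 s, in which the tool goes at most 41.7 mm and 7.16 degrees, less where a joint would pass 70% of its speed; a pose out of reach is approached as far as the arm can. A call with a number of a shift or a turn outside -1 to 1 is refused whole. A call with a gripper value outside its range is refused whole. The fingers move at their own pace and stop on an object; the grip force is fixed at half the most. Time passes only in rows, so rows that do not move let the fingers close. It gives the time, the measured TCP pose, the force and the opening at its end, in the units of the state.
- arm.get_state(): the state, without advancing time (a new reading comes with each control period).
- viewer.capture(name): name is "scene" or "top"; returns a dict with "color" (400x640x3 uint8, blue, green, red), "fx", "fy", "cx", "cy" (pixels), "dist_coeffs" ([k1, k2, p1, p2, k3] as OpenCV has them; the pictures are not rectified), "position" and "orientation" of the camera in the world. Camera axes: x right, y down, z forward; pixel columns grow to the right and rows downward; lengths in mm; the calibration is good to about 2 mm. A picture is of the moment at which its call begins. There is no depth.
- arm.close_job(): hands the job in, once; it reports no verdict.
The state is a dict: "time_s": time; "joint_pos": joint angles; "joint_vel": joint speeds; "effort": joint torques, N m; "eef_pos": TCP position; "orientation": TCP orientation; "ft_force": force on the tool from outside, world axes, zero at the start; "torque": the same for the moment, N m; "gripper_width": opening from 0.0 (shut) to 1.0 (fully open).
Only numpy, scipy, OpenCV 4.12 (cv2) and the standard library are available. Lean on these libraries where they do the work, as an engineer would, in place of code of your own. Each camera call takes 0.05 s, during which the arm holds its last target.

TASK

Swing the lamp's arm well aside so that its head no longer hangs over the white square jar in the wooden brace. Then unscrew the jar's tight steel cap (anticlockwise seen from above) and stop turning when it comes free, with the jar staying seated in the brace, and lift the cap straight up. Finish still holding the cap level and still over the middle of the jar, with about 3 cm of clear air between cap and mouth; keep hold of it, leave the jar seated and the lamp aside, and do not disturb the other things.

Things in the scene. Friction and masses are not known exactly. Their poses are not given: they have to be found in the camera images.
- brace: fixed wooden jar brace, screwed down: board 124 x 124 mm, 10 mm thick, with a square socket (68 mm inside, walls 28 mm high, 11 mm thick) in its middle. Origin: centre of its underside, on the worktop. The jar stands on the board inside the socket, which keeps it from turning (about 0.03 rad of play).
- jar: loose white ceramic jar, 0.45 kg, standing in the brace: square body 66 x 66 mm, 70 mm tall, round shoulder from 70 to 78 mm, neck 44 mm across up to 100 mm with three interrupted threads. Origin: centre of its underside, z up along its axis. A small upright rib on one side face marks its +x axis.
- jar_mouth (a point): middle of the jar's mouth, on its axis 100 mm above the jar's origin. A sprung rubber seal disc in the mouth presses the cap up with about 15 N; its top rises to 108.5 mm above the jar's origin when the cap is off. Turning the tight cap takes roughly 0.3 to 0.7 N m.
- cap: steel screw cap, 60 mm across (16 flats), 24 mm tall, hollow, 0.06 kg, ribbed side. Origin: centre of its underside; z up. A dark raised bar on top, 20 mm long, 2 mm high, points from the middle along the cap's +x axis. Screwed on, its origin is 86 mm above the jar's. Grip its side firmly (about 60 N) from above, fingertips 80 to 95 mm above the jar's origin.
- cap_top (a point): middle of the cap's flat top, 24 mm above its origin. The cap is released when its x axis points along the jar's x axis within about 0.2 rad; it starts 0.73 to 1.33 rad clockwise of that, seen from above. On release the seal pops it up about 2.5 mm and it lifts straight off. 0.23 rad past exact alignment it meets a solid stop: do not force it.
- lamp: fixed white worktop lamp behind and left of the jar: round foot 90 mm across, thin post 0.206 m tall. Origin: centre of the foot's underside.
- lamp_hinge (a point): top of the lamp's post, on the vertical hinge axis of the arm, 0.215 m above the worktop. The arm is 0.190 m long, 14 mm wide, its top 0.221 m above the worktop.
- lamp_grip (a point): point on the lamp arm's upright black finger post (14 mm across, round, top 0.263 m above the worktop), at the arm's outer end, 0.245 m above the worktop and 0.190 m from the hinge axis. Right below it hangs the lamp head, a disc 64 mm across, underside at about 0.17 m.
- lamp_swing (a joint): swing of the lamp arm about its vertical axis, rad, -1.6 to 1.6; 0 = arm along the lamp's -x axis, growing anticlockwise seen from above (the lamp stands behind and left of the jar: falling values bring the head to the left front, growing values to the back right). Stiff (0.25 N m), stays where left. About 1 rad from 0 clears the jar; either way will do, the left front is more open.
- spice_jar: small glass spice jar with a dark brown cap, 41 mm across, 105 mm tall, upright near the brace on the robot's right. Origin: centre of its underside. Leave it alone.
- salt_shaker: salt shaker, 44 mm across, 90 mm tall, upright near the brace on the robot's left. Origin: centre of its underside. Leave it alone.
- tin: food tin, 57 mm across, 72 mm tall, behind and right of the brace. Origin: centre of its underside. Leave it alone.
- spare_jar: round jam jar with a yellow lid, 71 mm across, 110 mm tall, standing free on the left; not the jar to open. Origin: centre of its underside. Leave it alone.
- mug: mug, 81 mm across plus handle, 88 mm tall, on the right. Origin: centre of its underside. Leave it alone.
- spice_jar_2: second small spice jar with a dark cap, 41 mm across, 105 mm tall, upright, further to the right. Origin: centre of its underside. Leave it alone.

How it is judged:
By the outcome, as a careful person would: the job done as asked, in the order asked, and still so for the second after the job is handed in, while the arm keeps its last pose, push and grip.
It also fails if it takes over 45 s, if anything falls off the work surface, if the arm or the gripper's body presses on something with over 40 N, if the wrist force passes 120 N, or if a joint passes its speed limit or range.

## Working session

There is one attempt and no reset: what is moved stays moved. The work goes in short steps, Python scripts to look and compute and a shell command to move; the robot and the scene stay as the last step left them, time stands still between calls to the robot, and variables do not carry over. Pictures are saved under pics/ and viewed, and the job is handed in when it is done.

```bash
ls; mkdir -p pics
cat > h.py <<'E'
import numpy as np,cv2
from scipy.spatial.transform import Rotation as R
from bench import arm,viewer
def snap(n,f):
    c=viewer.capture(n); cv2.imwrite(f'pics/{f}.png',c['color']); return c
def cam(c):
    K=np.array([[c['fx'],0,c['cx']],[0,c['fy'],c['cy']],[0,0,1]]);o=np.array(c['orientation'],float)
    Rm=R.from_rotvec(o).as_matrix() if o.shape==(3,) else (o if o.shape==(3,3) else R.from_quat(o).as_matrix())
    return K,np.array(c['dist_coeffs'],float),Rm,np.array(c['position'],float)
def ray(c,u,v):
    K,d,Rm,p=cam(c); q=cv2.undistortPoints(np.array([[[u,v]]],float),K,d)[0,0]
    return p,Rm@np.array([q[0],q[1],1])
def onz(c,u,v,z):
    p,r=ray(c,u,v); return p+r*(z-p[2])/r[2]
def proj(c,P):
    K,d,Rm,p=cam(c); rv=cv2.Rodrigues(Rm.T)[0]
    return cv2.projectPoints(np.array(P,float).reshape(-1,1,3),rv,-Rm.T@p,K,d)[0][:,0]
E
python3 - <<'E'
from h import *
import pickle
for n in('scene','top'):
    c=snap(n,n+'0'); pickle.dump(c,open(n+'0.pkl','wb')); print({k:v for k,v in c.items() if k!='color'})
print(arm.get_state())
E
```

```text
pics
{'fx': 364.2311418971966, 'fy': 364.2311418971966, 'cx': 314.2032889054393, 'cy': 200.74645017202084, 'dist_coeffs': array([-0.06549423,  0.        ,  0.        ,  0.        ,  0.        ]), 'position': array([-103.14199509, -540.16130769,  561.77902456]), 'orientation': array([-1.86085623,  0.96539745, -0.58405227])}
{'fx': 492.10004801003055, 'fy': 492.10004801003055, 'cx': 316.4968975227818, 'cy': 210.4981707545969, 'dist_coeffs': array([-0.03356445,  0.        ,  0.        ,  0.        ,  0.        ]), 'position': array([  -7.39051373,   78.79523445, 1482.884464  ]), 'orientation': array([-1.71485534,  2.26491285, -0.49332996])}
{'time_s': 0.1, 'joint_pos': array([ 1.06502662e+00,  2.76547022e-01,  1.50602077e+00, -3.56276469e-06,
        1.36072150e+00, -1.20988566e-01]), 'joint_vel': array([-0.00114287, -0.00159112, -0.00308024, -0.00111181,  0.00016424,
       -0.00114568]), 'effort': array([ 3.23754524e-03, -4.17697442e+01, -2.46406996e+01, -2.61829346e-04,
        5.75316459e-03,  2.63322880e-05]), 'eef_pos': array([215.60766461, 532.5550621 , 247.51182097]), 'orientation': array([ 2.60456479e+00,  1.75527066e+00, -2.37057711e-03]), 'ft_force': array([-0.14377718,  0.03984908, -0.11489191]), 'torque': array([ 0.04096281,  0.00949184, -0.01606661]), 'gripper_width': 1.0030556548575371}
```

View pics/scene0.png

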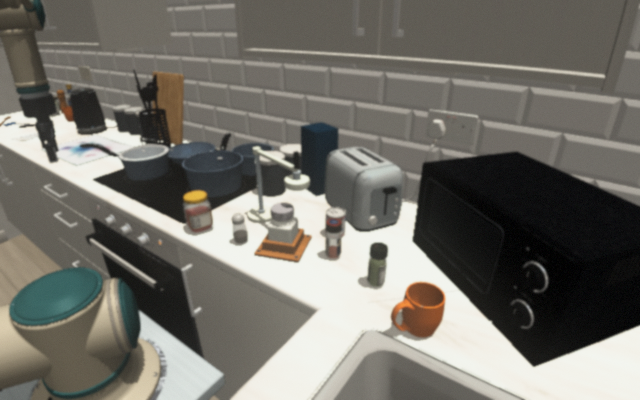

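View pics/top0.png

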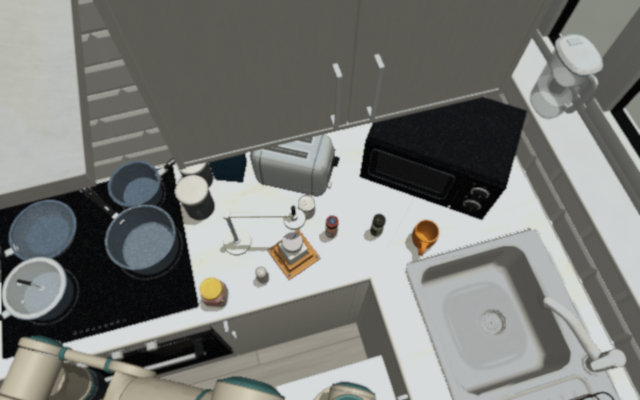

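The scene view shows the brace near (285,242) and the lamp at about (270,180). The top view shows the brace at (293,256), the lamp hinge at about (229,217) and its head at about (293,217). I'll zoom in.

Run:
```python
import cv2
a=cv2.imread('pics/scene0.png')[130:270,180:360]; cv2.imwrite('pics/s0c.png',cv2.resize(a,(720,560),interpolation=cv2.INTER_CUBIC))
a=cv2.imread('pics/top0.png')[180:310,190:350]; cv2.imwrite('pics/t0c.png',cv2.resize(a,(720,585),interpolation=cv2.INTER_CUBIC))
```

```text
(no output)
```

View pics/s0c.png

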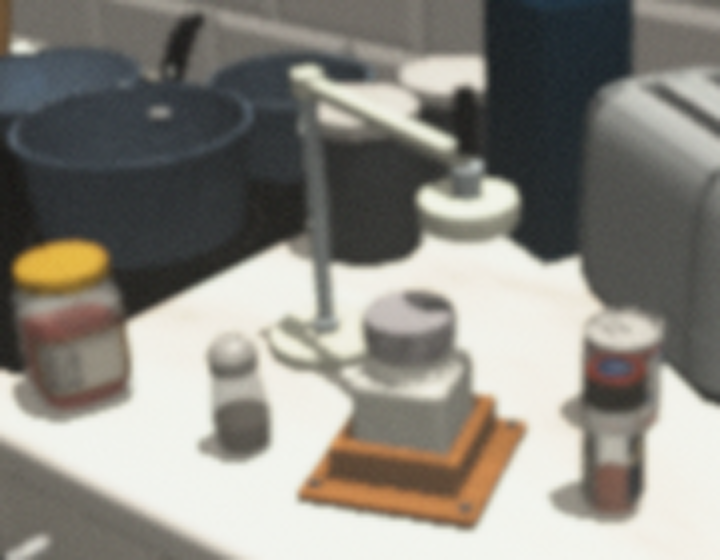

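View pics/t0c.png

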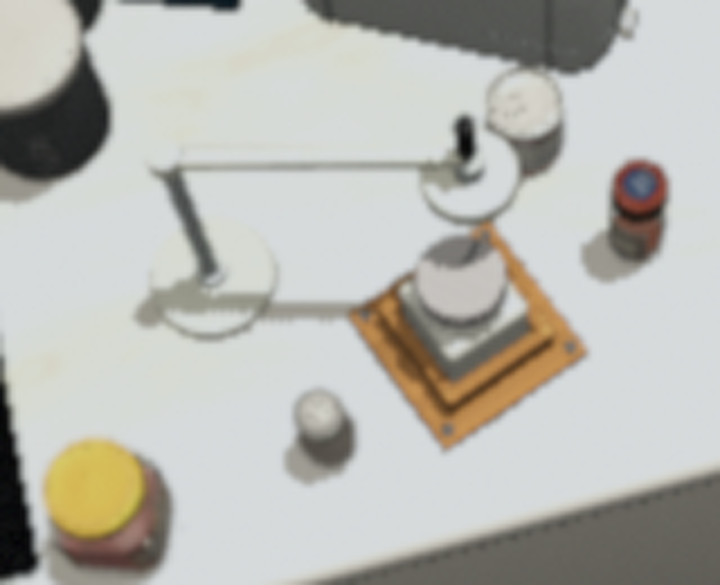

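Run:
```python
from h import *
import pickle
s=pickle.load(open('scene0.pkl','rb'));t=pickle.load(open('top0.pkl','rb'))
T=lambda x,y:(190+(x+.5)/4.5-.5,180+(y+.5)/4.5-.5)
S=lambda x,y:(180+(x+.5)/4-.5,130+(y+.5)/4-.5)
for n,p,z in [('post top',T(463,125),263),('cap top',T(461,279),120),('hinge',T(165,158),221),('foot',T(211,274),5),
 ('bL',T(350,311),10),('bB',T(445,449),10),('bR',T(587,352),10),('bT',T(487,222),10),('spice',T(639,183),105),('salt',T(318,410),88),('tin',T(525,104),72),('yellow',T(95,488),110),('barend',T(486,238),122),('mug',(427,230),88),('spice2',(378,219),105)]:
    print(n,onz(t,*p,z).round(1))
for n,p,z in [('post top',S(467,92),263),('cap top',S(409,310),110),('hinge',S(308,75),221),('bL',S(300,496),10),('bF',S(470,525),10),('bR',S(526,425),10),('yellow',S(62,262),110),('spice lid',S(618,388),100)]:
    print(n,onz(s,*p,z).round(1))
# triangulate
def tri(a,b):
    p,r=ray(t,*a);q,w=ray(s,*b);r/=np.linalg.norm(r);w/=np.linalg.norm(w)
    A=np.stack([r,-w],1);x=np.linalg.lstsq(A,q-p,rcond=None)[0];return ((p+r*x[0]+q+w*x[1])/2).round(1),np.linalg.norm(p+r*x[0]-q-w*x[1]).round(1)
print(tri(T(463,118),S(467,88)),tri(T(165,158),S(308,72)))
```

```text
post top [557.  -11.5 263. ]
cap top [515.3   7.3 120. ]
hinge [605.  170.5 221. ]
foot [611.6 172.4   5. ]
bL [555.4  83.2  10. ]
bB [439.5  43.6  10. ]
bR [480.6 -69.7  10. ]
bT [594.9 -27.4  10. ]
spice [ 555.7 -127.1  105. ]
salt [464.  119.2  88. ]
tin [649.3 -71.8  72. ]
yellow [444.5 267.3 110. ]
barend [538.2 -15.8 122. ]
mug [ 452.1 -402.1   88. ]
spice2 [ 521.3 -264.8  105. ]
post top [556.1 -18.2 263. ]
cap top [536.2  19.9 110. ]
hinge [613.  171.8 221. ]
bL [439.7  37.4  10. ]
bF [478.5 -72.1  10. ]
bR [593.1 -33.   10. ]
yellow [450.7 268.6 110. ]
spice lid [ 545.5 -137.4  100. ]
(array([562.1, -13. , 262.6]), np.float64(0.9)) (array([605.9, 168.5, 224.7]), np.float64(6.0))
```

```bash
python3 -m jog '0 0 -0.4 0 0; 0 0 -0.4 0 0; -0.21 0.29 0 0 0; -0.21 0.29 0 0 0; -0.21 0.29 0 0 0; -0.21 0.29 0 0 0; -0.21 0.29 0 0 0; -0.21 0.29 0 0 0; -0.21 0.29 0 0 0; -0.21 0.29 0 0 0'; python3 -m jog '-0.21 0.29 0 0 0; -0.21 0.29 0 0 0; -0.21 0.29 0 0 0; -0.21 0.29 0 0 0; -0.21 0.29 0 0 0; -0.21 0.29 0 0 0; -0.21 0.29 0 0 0; -0.21 0.29 0 0 0; 0 0 0 0.038 0; 0 0 0 0.038 0'; python3 -m jog '0 0 0 0.038 0; 0 0 0 0.038 0; 0 0 0 0.038 0; 0 0 0 0.038 0; 0 0 0 0.038 0; 0 0 0 0.038 0; 0 0 0 0.038 0; 0 0 0 0.038 0; 0 0 0 0.038 0; 0 0 0 0.038 0'
python3 - <<'E'
from h import *
import pickle
s=arm.get_state();print(s['eef_pos'],s['orientation'],s['time_s'],s['gripper_width'])
M=R.from_rotvec(s['orientation']).as_matrix();print(np.degrees(np.arctan2(M[1,0],M[0,0])),M[:,2])
c=snap('top','top1');d=snap('scene','scene1')
cv2.imwrite('pics/t1c.png',np.hstack([cv2.resize(c['color'][150:300,200:350],(400,400)),cv2.resize(d['color'][90:240,220:370],(400,400))]))
E
```

```text
time_s: 0.93
eef_pos: [368.1, 288.5, 328.1]
orientation: [-2.605, -1.756, 0.001]
ft_force: [1.0, 0.4, -0.5]
gripper_width: 0.495
time_s: 1.77
eef_pos: [520.6, 45.2, 327.3]
orientation: [-2.802, -1.419, 0.002]
ft_force: [-0.9, -0.0, 0.2]
gripper_width: 0.504
time_s: 2.6
eef_pos: [519.5, 47.4, 327.8]
orientation: [3.117, -0.396, -0.002]
ft_force: [0.4, -0.0, 0.7]
gripper_width: 0.502
[519.50790616  47.37351135 327.79588118] [ 3.11657335e+00 -3.95519775e-01 -1.69339211e-03] 2.6 0.5018272112080159
-14.4653246511049 [-1.07220511e-03  1.14222759e-04 -9.99999419e-01]
```

View pics/t1c.png

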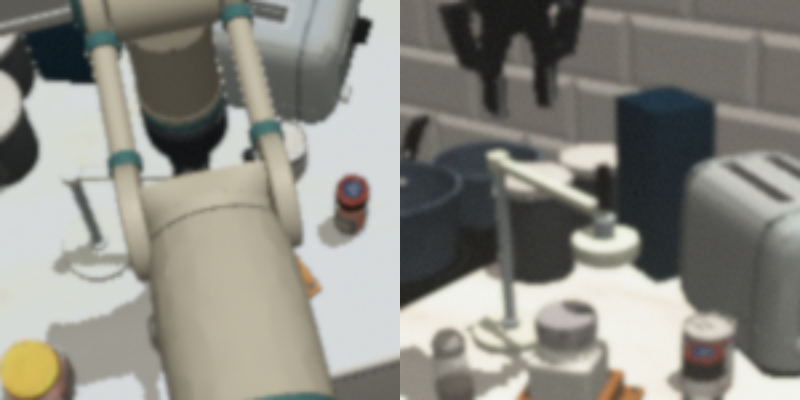

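```bash
python3 -m jog '0.27 0.25 0 0 0; 0.27 0.25 0 0 0; 0 0 0 0 0'
cat >> h.py <<'E'
def st():
    s=arm.get_state();M=R.from_rotvec(s['orientation']).as_matrix()
    print('t',s['time_s'],s['eef_pos'].round(1),'yaw',np.degrees(np.arctan2(M[1,0],M[0,0])).round(2),'F',s['ft_force'].round(1),'T',s['torque'].round(2),'g',round(s['gripper_width'],3),'q',s['joint_pos'].round(2))
def crop(n,f,x0,y0,w,h,k):
    c=snap(n,f+'_full');cv2.imwrite(f'pics/{f}.png',cv2.resize(c['color'][y0:y0+h,x0:x0+w],None,fx=k,fy=k,interpolation=cv2.INTER_CUBIC));return c
E
python3 - <<'E'
from h import *
st();c=crop('scene','s2',230,70,150,110,5)
print(((proj(c,[[560,-14,263],arm.get_state()['eef_pos']])-[230,70])*5).round())
E
```

```text
time_s: 2.95
eef_pos: [563.2, -19.1, 327.3]
orientation: [3.114, -0.386, 0.004]
ft_force: [-0.0, 0.6, -0.1]
gripper_width: 0.504
t 2.95 [563.2 -19.1 327.3] yaw -14.14 F [-0.   0.6 -0.1] T [-0.03 -0.06 -0.  ] g 0.504 q [-0.16  0.22  1.38 -0.    1.53  0.09]
[[330. 409.]
 [333. 281.]]
```

View pics/s2.png

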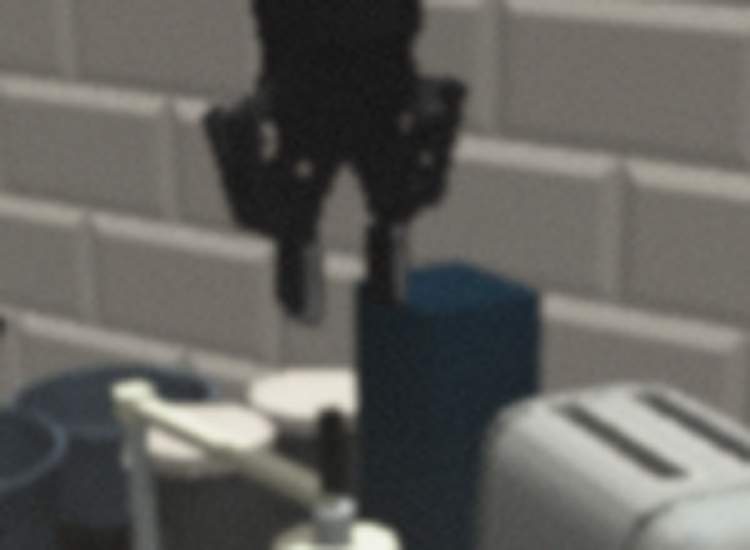

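```bash
python3 -m jog '-0.03 -0.04 0 0 0; 0 0 0.27 0 0; 0 0 0.27 0 0; 0 0 0.27 0 0; 0 0 0 0 0'
python3 - <<'E'
from h import *
st();c=crop('scene','s3',230,70,150,110,5)
E
```

```text
time_s: 3.42
eef_pos: [553.5, -7.7, 242.3]
orientation: [-3.117, 0.382, 0.018]
ft_force: [-0.9, 0.7, -1.3]
gripper_width: 0.496
t 3.4167 [553.5  -7.7 242.3] yaw -13.98 F [-0.9  0.7 -1.3] T [ 0.02  0.03 -0.01] g 0.496 q [-0.14  0.25  1.55  0.    1.35  0.1 ]
```

View pics/s3.png

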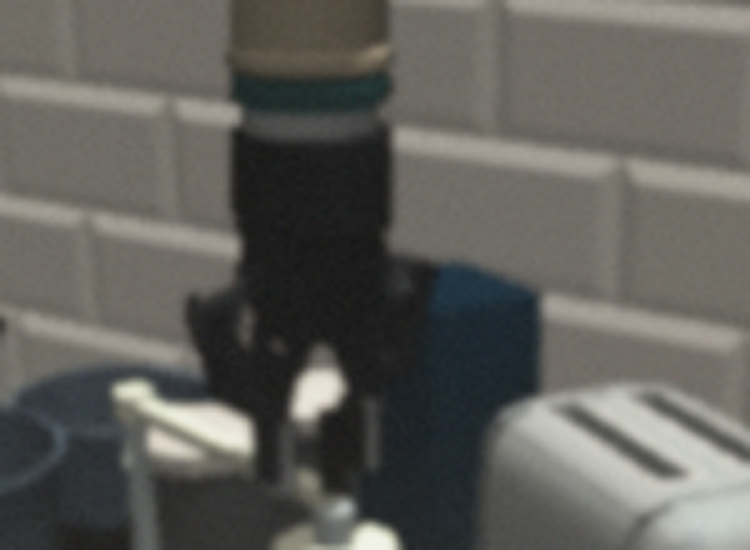

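```bash
python3 -m jog '0 0 0 0 0'
python3 - <<'E'
from h import *
st()
E
```

```text
time_s: 3.55
eef_pos: [557.9, -8.7, 248.3]
orientation: [-3.118, 0.384, -0.001]
ft_force: [0.1, 0.3, 0.4]
gripper_width: 0.504
t 3.55 [557.9  -8.7 248.3] yaw -14.03 F [0.1 0.3 0.4] T [ 0.01 -0.01 -0.  ] g 0.504 q [-0.14  0.25  1.54  0.    1.35  0.1 ]
```

```bash
python3 -m jog '0 0.04 0 0 0.5; 0 0 0 0 0.5; 0 0 0 0 0.5'; python3 -m jog '-0.11 -0.003 0 0.018 0.5; -0.212 -0.012 0 0.036 0.5; -0.212 -0.012 0 0.036 0.5; -0.212 -0.012 0 0.036 0.5'
python3 - <<'E'
from h import *
st();crop('scene','s4',200,70,160,120,5)
E
```

```text
time_s: 3.8
eef_pos: [557.8, -13.7, 249.0]
orientation: [-3.118, 0.386, -0.005]
ft_force: [-0.4, 0.5, 1.1]
gripper_width: 0.249
time_s: 4.13
eef_pos: [490.6, 18.0, 248.4]
orientation: [-2.977, 1.001, -0.006]
ft_force: [0.4, 0.3, -0.4]
gripper_width: 0.25
t 4.1333 [490.6  18.  248.4] yaw -37.19 F [ 0.4  0.3 -0.4] T [-0.01 -0.28  0.01] g 0.25 q [-0.11  0.15  1.68  0.    1.31  0.54]
```

View pics/s4.png

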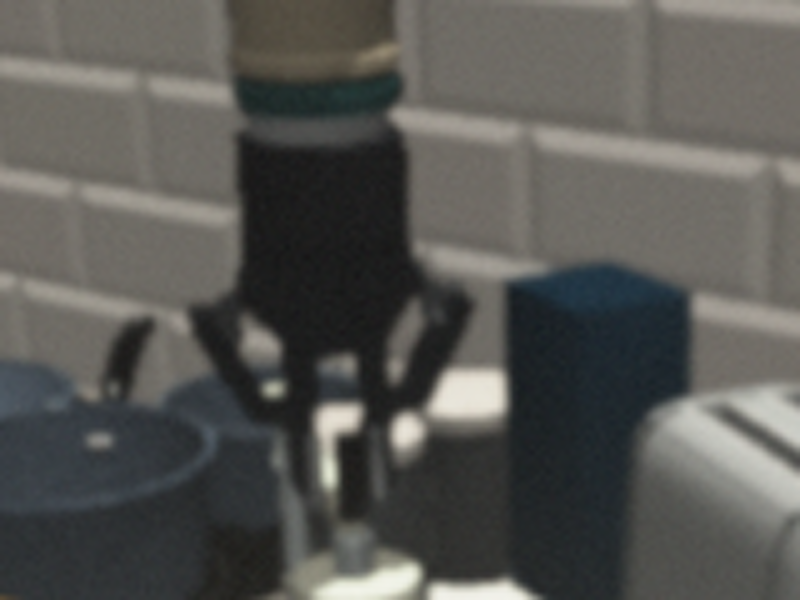

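```bash
python3 -m jog '-0.212 -0.012 0 0.036 0.5; -0.212 -0.012 0 0.036 0.5; -0.212 -0.012 0 0.036 0.5; -0.212 -0.012 0 0.036 0.5'
python3 - <<'E'
from h import *
st();crop('scene','s5',170,70,160,120,5)
E
```

```text
time_s: 4.52
eef_pos: [436.0, 82.3, 248.4]
orientation: [-2.678, 1.641, -0.005]
ft_force: [1.7, -0.4, 0.9]
gripper_width: 0.245
t 4.5167 [436.   82.3 248.4] yaw -62.98 F [ 1.7 -0.4  0.9] T [-0.16 -0.28  0.03] g 0.245 q [ 0.03  0.07  1.76 -0.    1.3   1.13]
```

View pics/s5.png

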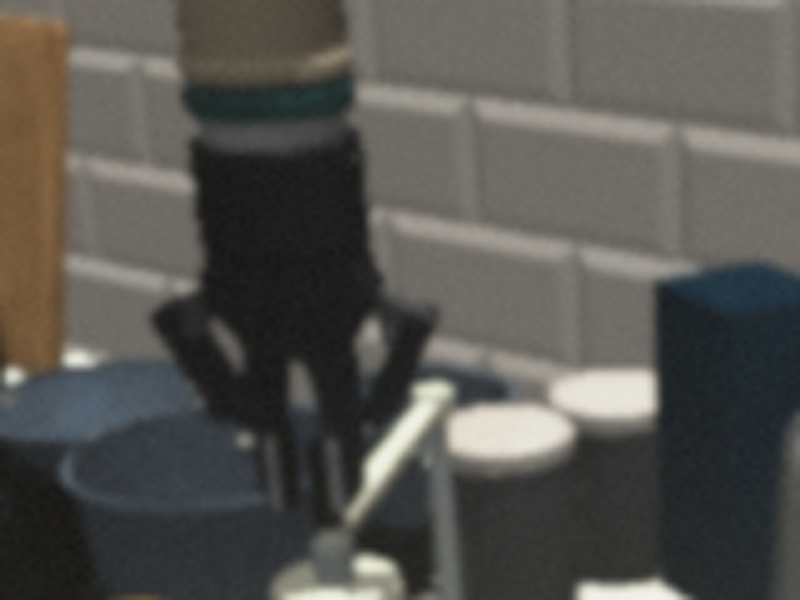

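```bash
python3 -m jog '-0.212 -0.012 0 0.036 0.5; -0.212 -0.012 0 0.036 0.5; -0.212 -0.012 0 0.036 0.5; -0.212 -0.012 0 0.036 0.5; 0 0 0 0 0.5'
python3 - <<'E'
from h import *
st();crop('scene','s6',150,90,160,120,5);crop('top','t6',190,170,160,120,5)
E
```

```text
time_s: 4.98
eef_pos: [415.4, 166.7, 248.1]
orientation: [-2.249, 2.19, 0.0]
ft_force: [1.1, 1.0, 0.3]
gripper_width: 0.249
t 4.9833 [415.4 166.7 248.1] yaw -88.48 F [1.1 1.  0.3] T [-0.01  0.    0.02] g 0.249 q [0.22 0.08 1.76 0.   1.3  1.77]
```

View pics/s6.png

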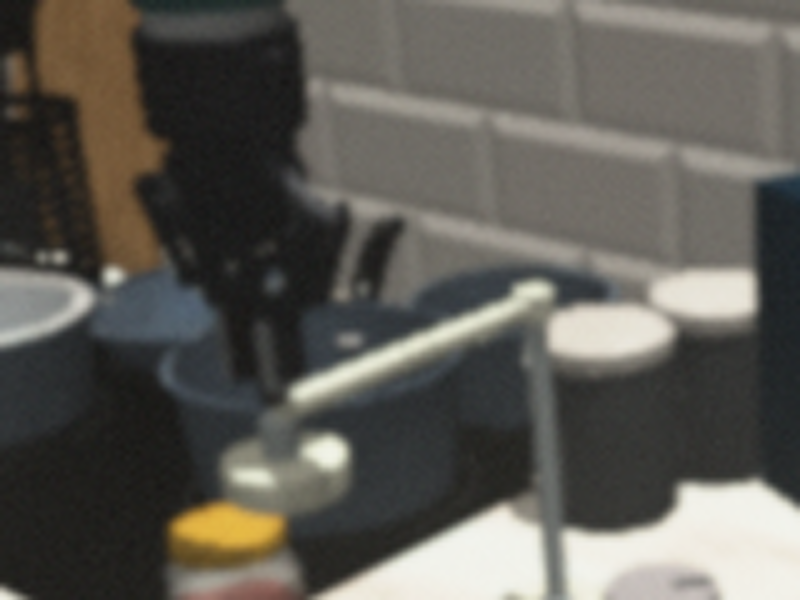

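View pics/t6.png

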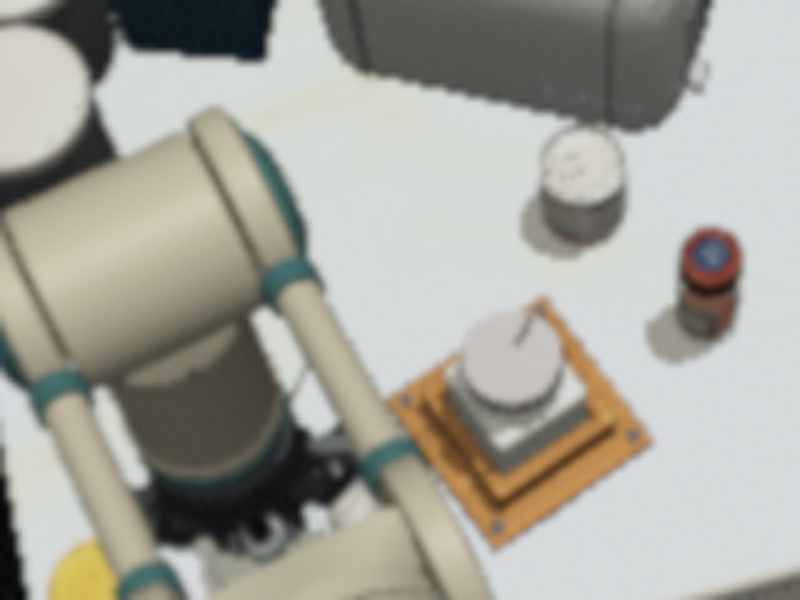

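The head now hangs near the spare jar, well clear of the brace. In the top view the cap centre is at about crop (512,359), and its bar runs from (517,342) to (540,310). Next I'll lift away and measure the cap.

```bash
python3 -m jog '0 0 -0.3 0 0.5; 0 0 -0.4 0 0.3; 0 0 -0.4 0 0; 0 0 0 0 -1'
python3 - <<'E'
from h import *
st();crop('scene','s7',200,130,160,120,5);c=crop('top','t7',240,210,80,72,10)
g=c['color'][215:285,260:330]
T=lambda x,y:(190+(x+.5)/5-.5,170+(y+.5)/5-.5)
a=onz(c,*T(512,359),120);print('cap',a)
for q in [(517,342),(540,310)]:
    b=onz(c,*T(*q),122);print(b, np.degrees(np.arctan2(*(b-a)[[1,0]])))
for q in [(390,400),(497,549),(651,438),(542,298)]: print(onz(c,*T(*q),10).round(1))
E
```

```text
time_s: 5.42
eef_pos: [418.7, 163.7, 365.2]
orientation: [-2.241, 2.184, -0.014]
ft_force: [0.9, 0.3, 0.9]
gripper_width: 0.623
t 5.4167 [418.7 163.7 365.2] yaw -88.51 F [0.9 0.3 0.9] T [ 0.06 -0.11  0.01] g 0.623 q [ 0.22  0.03  1.53 -0.    1.57  1.76]
cap [516.03462808   7.32898546 120.        ]
[524.9021443   1.8673892 122.       ] -31.62935135748905
[541.00067728 -16.50717652 122.        ] -43.6737034232937
[552.3  83.2  10. ]
[439.   42.1  10. ]
[482.9 -69.5  10. ]
[593.9 -27.7  10. ]
```

View pics/s7.png

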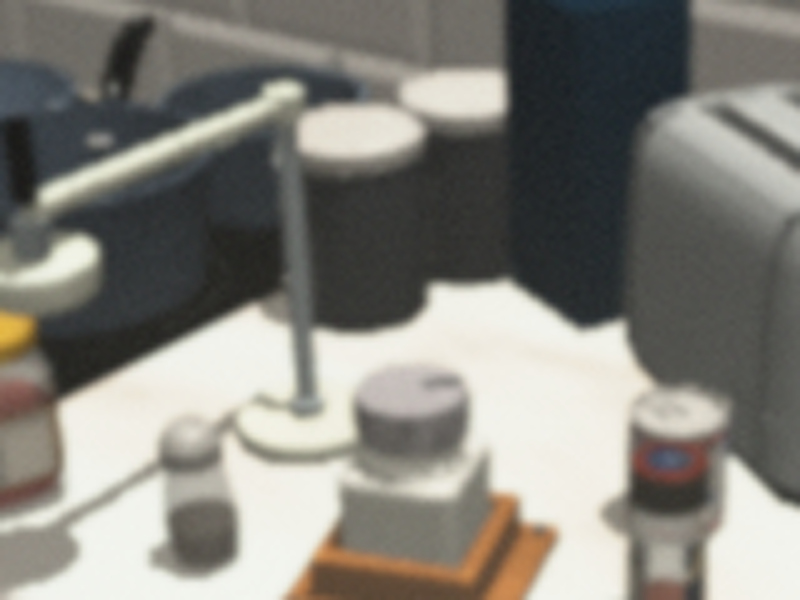

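View pics/t7.png

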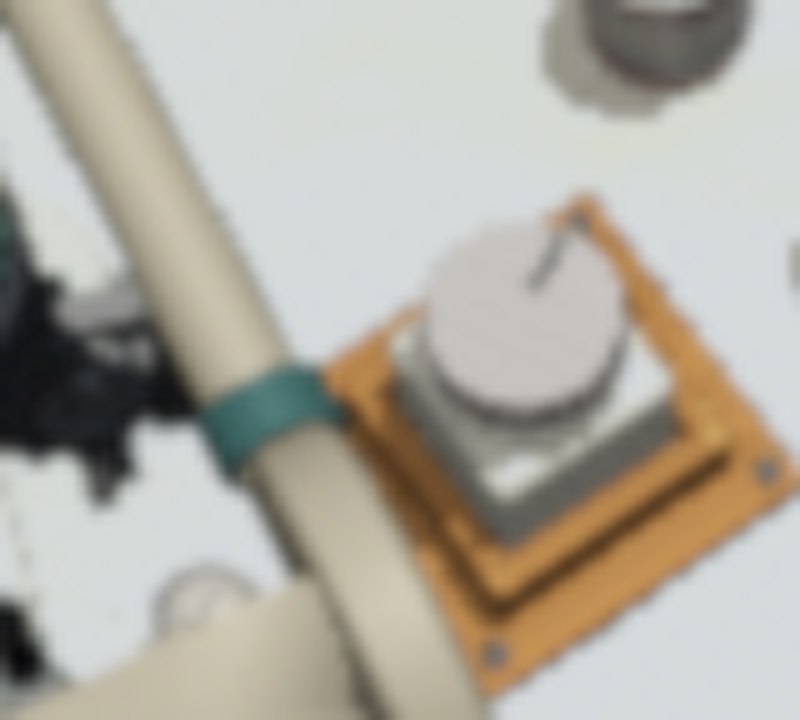

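Run:
```python
from h import *
import pickle
t=pickle.load(open('top0.pkl','rb'));img=cv2.imread('pics/t7_full.png').astype(int)
T=lambda x,y:(240+(x+.5)/10-.5,210+(y+.5)/10-.5)
c=onz(t,*T(526,314),120);a=onz(t,*T(533,290),122);b=onz(t,*T(567,234),122)
an=lambda v:np.degrees(np.arctan2(v[1],v[0])).round(1)
print(c,a,b,'bar',an(b-a),'c-b',an(b-c))
# cap mask: pinkish grey: r>=g, darker than worktop
B,G,Rr=img[...,0],img[...,1],img[...,2]
m=((Rr-G>=4)&(Rr-B<25)&(Rr>150)).astype(np.uint8); m[:225]=0;m[258:]=0;m[:,:278]=0;m[:,308:]=0
m=cv2.morphologyEx(m,cv2.MORPH_OPEN,np.ones((2,2)))
cs=max(cv2.findContours(m,0,1)[0],key=cv2.contourArea);h=cv2.convexHull(cs);e=cv2.fitEllipse(h);print(e,onz(t,*e[0],120))
# brace board
m=((Rr-B>50)&(Rr>100)).astype(np.uint8);m[:225]=0;m[290:]=0;m[:,:265]=0;m[:,:][:,325:]=0
cs=max(cv2.findContours(m,0,1)[0],key=cv2.contourArea)
i0=cv2.imread('pics/top0.png').astype(int);m=((i0[...,2]-i0[...,0]>50)&(i0[...,2]>100)).astype(np.uint8);m[:225]=0;m[290:]=0;m[:,:262]=0;m[:,325:]=0
cs=max(cv2.findContours(m,0,1)[0],key=cv2.contourArea);P=np.array([onz(t,*p[0],10)[:2] for p in cv2.convexHull(cs)],np.float32);print(cv2.minAreaRect(P))
```

```text
[517.29427383   6.54275918 120.        ] [523.33001428   2.73654965 122.        ] [537.89638498 -11.52472571 122.        ] bar -44.4 c-b -41.2
((287.9024658203125, 244.6179962158203), (3.680148124694824, 12.442914009094238), 154.5783233642578) [509.47772698  21.53316005 120.        ]
((516.7452392578125, 7.357452392578125), (121.53771209716797, 121.31553649902344), 20.27337646484375)
```

```bash
python3 -m jog '0.32 -0.19 0 0 -1; 0.32 -0.19 0 0 -1; 0.32 -0.19 0 0 -1; 0.32 -0.19 0 0 -1; 0.32 -0.19 0 0 -1; 0 0 0 -0.036 -1; 0 0 0 -0.036 -1; 0 0 0 -0.036 -1; 0 0 0 -0.036 -1; 0 0 0 -0.036 -1'; python3 -m jog '0 0 0.35 -0.036 -1; 0 0 0.35 -0.036 -1; 0 0 0.35 0 -1; 0 0 0.35 0 -1; 0 0 0 0 -1; 0 0 0 0 -1'
python3 - <<'E'
from h import *
st();c=crop('scene','s8',200,100,160,120,5);s=arm.get_state()
print(((proj(c,[s['eef_pos'],[517,7,120]])-[200,100])*5).round())
E
```

```text
time_s: 6.35
eef_pos: [512.7, 5.3, 355.2]
orientation: [2.774, -1.471, -0.006]
ft_force: [-0.4, -0.1, 0.7]
gripper_width: 0.999
time_s: 6.85
eef_pos: [511.5, 6.0, 215.0]
orientation: [2.919, -1.157, -0.01]
ft_force: [-0.6, 0.4, 0.2]
gripper_width: 0.997
t 6.85 [511.5   6.  215. ] yaw -43.27 F [-0.6  0.4  0.2] T [-0.04 -0.02 -0.  ] g 0.997 q [-0.12  0.21  1.69 -0.    1.26  0.63]
[[392. 367.]
 [404. 540.]]
```

View pics/s8.png

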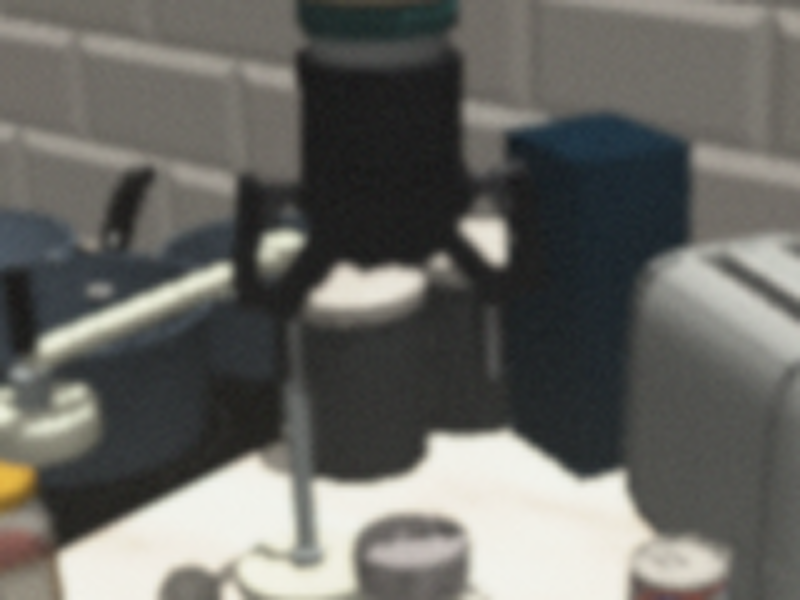

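Run:
```python
from h import *
import pickle
s=pickle.load(open('scene0.pkl','rb'))
a=cv2.imread('pics/s7_full.png')[190:250,255:310]; cv2.imwrite('pics/s7z.png',cv2.resize(a,None,fx=12,fy=10,interpolation=cv2.INTER_CUBIC))
print(onz(s,200+412/5-.4,130+393/5-.4,120))
a=cv2.imread('pics/t7_full.png')[220:275,265:325]; cv2.imwrite('pics/t7z.png',cv2.resize(a,None,fx=10,fy=10,interpolation=cv2.INTER_CUBIC))
```

```text
[517.76940507   3.46678376 120.        ]
```

View pics/s7z.png

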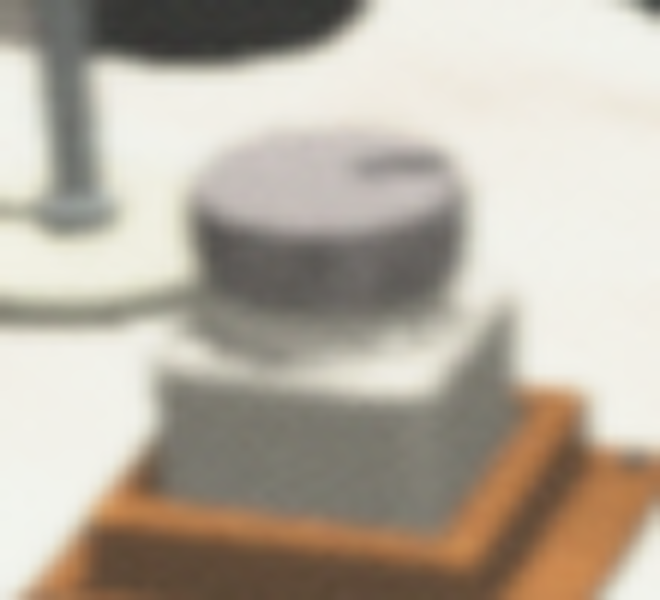

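```bash
python3 -m jog '0.047 -0.035 0 0 -1; 0 0 0.25 0 -1; 0 0 0.25 0 -1; 0 0 0.2 0 -1; 0 0 0 0 -1; 0 0 0 0 -1'
python3 - <<'E'
from h import *
st();c=crop('scene','s9',230,140,120,110,6)
E
```

```text
time_s: 7.4
eef_pos: [520.6, 5.6, 148.5]
orientation: [-2.92, 1.158, -0.003]
ft_force: [0.4, 0.1, 1.3]
gripper_width: 1.002
t 7.4 [520.6   5.6 148.5] yaw -43.27 F [0.4 0.1 1.3] T [-0.01 -0.03 -0.01] g 1.002 q [-0.12  0.27  1.78  0.    1.09  0.63]
```

View pics/s9.png

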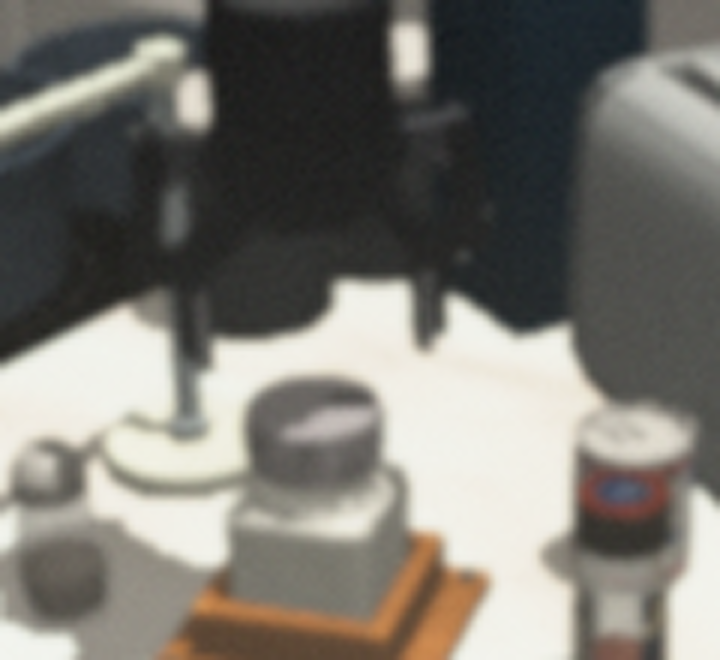

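```bash
python3 -m jog '0 0 0 0 -1; 0 0 0 0 -1'
python3 - <<'E'
from h import *
import pickle
st();s=pickle.load(open('scene0.pkl','rb'))
e=arm.get_state()['eef_pos']
for z in(131,138,144):print(((proj(s,[e[0],e[1],z])-[230,140])*6).round(1))
x=np.array([.728,-.686,0])
for k in(-42.5,42.5):
  for z in (131,144): print(((proj(s,np.array([e[0],e[1],z])+k*x)-[230,140])*6).round(1))
print(((proj(s,[517.3,5.3,120])-[230,140])*6).round(1))
E
```

```text
time_s: 7.62
eef_pos: [520.9, 5.7, 149.3]
orientation: [-2.919, 1.158, -0.006]
ft_force: [-0.0, 0.4, -0.4]
gripper_width: 0.997
t 7.6167 [520.9   5.7 149.3] yaw -43.28 F [-0.   0.4 -0.4] T [-0.01 -0.02 -0.04] g 0.997 q [-0.12  0.27  1.78  0.    1.09  0.63]
[[311.5 382.2]]
[[310.7 367.6]]
[[310.1 355. ]]
[[211.5 391.8]]
[[209.5 364.4]]
[[410.  372.8]]
[[409.3 345.7]]
[[308.  408.5]]
```

```bash
python3 -m jog '-0.012 0.03 0.22 0 -1; 0 0 0.21 0 -1; 0 0 0 0 -1; 0 0 0 0 -1'
python3 - <<'E'
from h import *
st();c=crop('scene','s10',230,140,120,110,6)
E
```

```text
time_s: 7.95
eef_pos: [516.3, 4.6, 104.6]
orientation: [2.92, -1.159, -0.001]
ft_force: [0.3, 0.3, 1.0]
gripper_width: 1.0
t 7.95 [516.3   4.6 104.6] yaw -43.28 F [0.3 0.3 1. ] T [ 0.   -0.   -0.04] g 1.0 q [-0.13  0.31  1.84  0.    0.98  0.63]
```

View pics/s10.png

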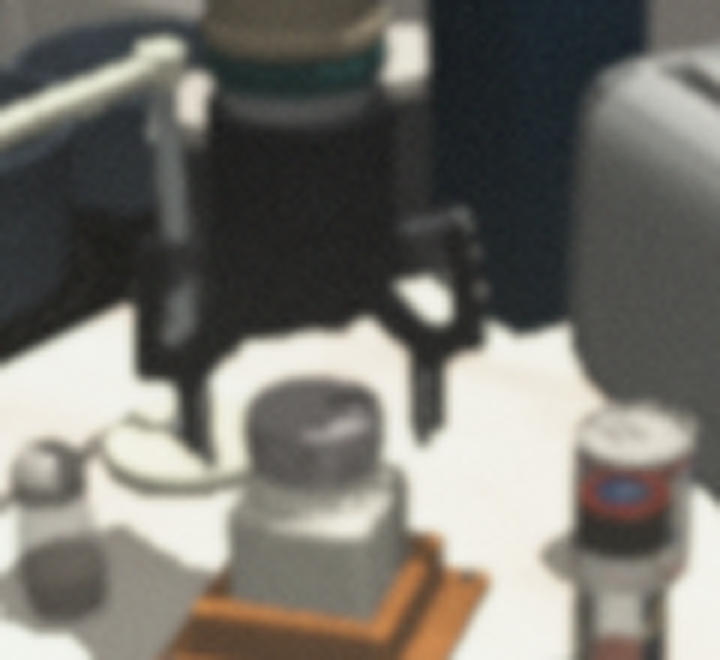

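```bash
python3 -m jog '0 0 0 0 -0.46; 0 0 0 0 -0.46; 0 0 0 0 -0.46'; python3 -m jog '0 0 0 0 1'
python3 - <<'E'
from h import *
st()
E
```

```text
time_s: 8.25
eef_pos: [517.2, 4.5, 105.4]
orientation: [-2.919, 1.158, -0.003]
ft_force: [0.3, -0.3, 0.8]
gripper_width: 0.733
time_s: 8.33
eef_pos: [516.9, 4.7, 105.8]
orientation: [-2.919, 1.159, -0.002]
ft_force: [-1.7, 0.1, 5.8]
gripper_width: 0.694
t 8.3333 [516.9   4.7 105.8] yaw -43.29 F [-1.7  0.1  5.8] T [ 0.17  0.16 -0.02] g 0.694 q [-0.13  0.31  1.84  0.    0.98  0.63]
```

```bash
python3 -m jog '0 0 0 0 1; 0 0 0 0 1'
python3 - <<'E'
from h import *
st();c=crop('scene','s11',230,140,120,110,6)
E
```

```text
time_s: 8.5
eef_pos: [517.0, 4.6, 105.8]
orientation: [-2.919, 1.158, -0.003]
ft_force: [-2.6, 1.0, 6.5]
gripper_width: 0.691
t 8.5 [517.    4.6 105.8] yaw -43.29 F [-2.6  1.   6.5] T [ 0.15  0.2  -0.01] g 0.691 q [-0.13  0.31  1.84  0.    0.98  0.63]
```

View pics/s11.png

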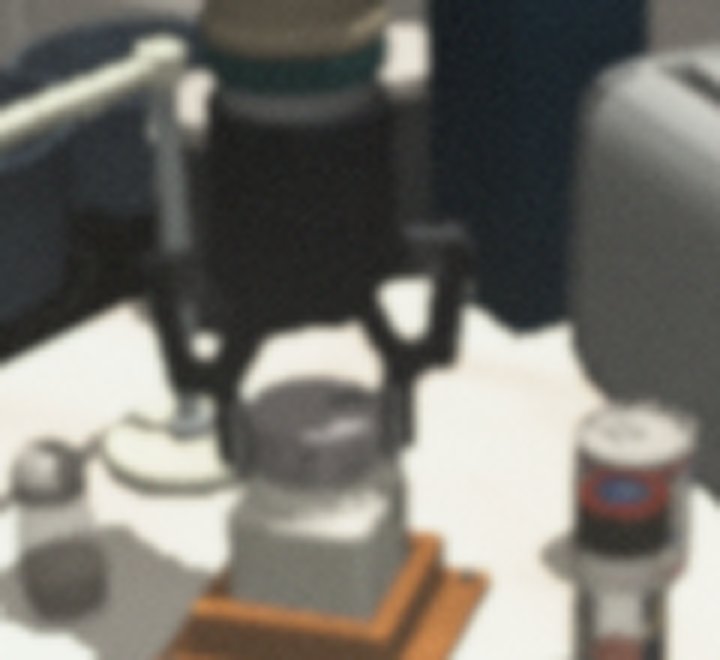

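```bash
python3 -m jog '0 0 0 -0.02 1; 0 0 0 -0.02 1; 0 0 0 -0.02 1; 0 0 0 -0.02 1'
python3 - <<'E'
from h import *
st()
E
```

```text
time_s: 8.88
eef_pos: [518.0, 4.2, 105.8]
orientation: [-3.043, 0.78, -0.006]
ft_force: [0.8, -1.0, 4.6]
gripper_width: 0.696
t 8.8833 [518.    4.2 105.8] yaw -28.75 F [ 0.8 -1.   4.6] T [-0.04 -0.07 -0.23] g 0.696 q [-0.13  0.31  1.84 -0.    0.98  0.38]
```

```bash
python3 -m jog '0 0 0 -0.02 1; 0 0 0 -0.02 1; 0 0 0 -0.02 1; 0 0 0 -0.02 1; 0 0 0 -0.02 1'
python3 - <<'E'
from h import *
st();c=crop('scene','s12',230,140,120,110,6)
E
```

```text
time_s: 9.3
eef_pos: [518.5, 4.0, 105.8]
orientation: [3.127, -0.294, 0.008]
ft_force: [1.8, -1.6, 3.7]
gripper_width: 0.691
t 9.3 [518.5   4.  105.8] yaw -10.75 F [ 1.8 -1.6  3.7] T [-0.17 -0.22 -0.3 ] g 0.691 q [-0.13  0.31  1.84 -0.    0.98  0.06]
```

View pics/s12.png

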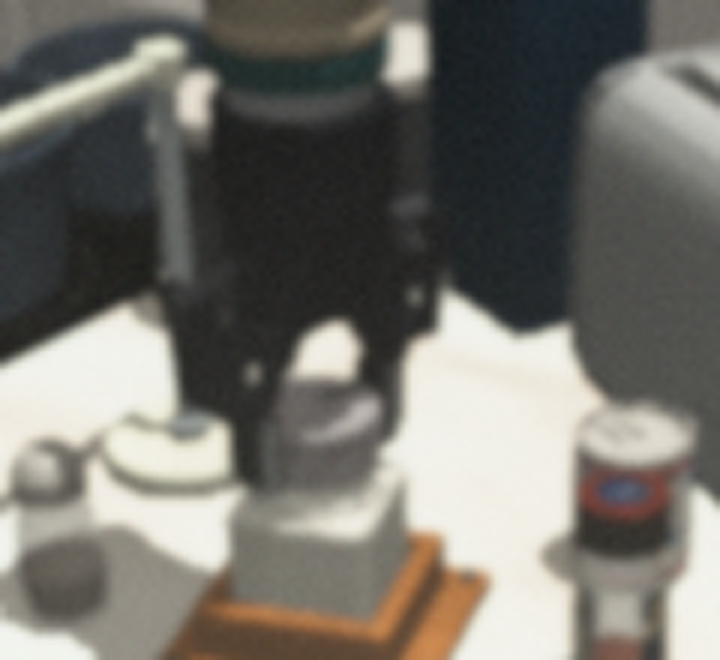

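```bash
python3 -m jog '0 0 0 -0.02 1; 0 0 0 -0.02 1; 0 0 0 -0.02 1; 0 0 0 -0.02 1'
python3 - <<'E'
from h import *
st()
E
python3 -m jog '0 0 0 -0.015 1; 0 0 0 0 1'
python3 - <<'E'
from h import *
st()
E
python3 -m jog '0 0 0 -0.015 1; 0 0 0 0 1'
python3 - <<'E'
from h import *
st()
E
python3 -m jog '0 0 0 -0.015 1; 0 0 0 0 1'
python3 - <<'E'
from h import *
st()
E
```

```text
time_s: 9.68
eef_pos: [519.3, 3.6, 106.0]
orientation: [3.138, 0.098, 0.011]
ft_force: [4.1, -2.6, 5.7]
gripper_width: 0.692
t 9.6833 [519.3   3.6 106. ] yaw 3.59 F [ 4.1 -2.6  5.7] T [-0.34 -0.36 -0.26] g 0.692 q [-0.13  0.31  1.84 -0.    0.98 -0.19]
time_s: 9.85
eef_pos: [519.6, 3.6, 106.3]
orientation: [3.135, 0.171, 0.011]
ft_force: [2.6, -1.9, 7.6]
gripper_width: 0.695
t 9.85 [519.6   3.6 106.3] yaw 6.24 F [ 2.6 -1.9  7.6] T [-0.24 -0.31  0.09] g 0.695 q [-0.13  0.31  1.84 -0.    0.98 -0.23]
time_s: 10.02
eef_pos: [520.0, 3.5, 106.9]
orientation: [3.129, 0.245, 0.013]
ft_force: [1.9, -1.7, 10.8]
gripper_width: 0.689
t 10.0167 [520.    3.5 106.9] yaw 8.95 F [ 1.9 -1.7 10.8] T [-0.25 -0.19  0.12] g 0.689 q [-0.13  0.31  1.84 -0.    0.98 -0.28]
time_s: 10.18
eef_pos: [520.2, 3.6, 107.3]
orientation: [3.123, 0.318, 0.014]
ft_force: [2.9, -2.5, 11.8]
gripper_width: 0.693
t 10.1833 [520.2   3.6 107.3] yaw 11.64 F [ 2.9 -2.5 11.8] T [-0.23 -0.21  0.09] g 0.693 q [-0.13  0.31  1.84 -0.    0.98 -0.33]
```

Torque has dropped and the upward seal force is now about 12 N, after 55° of turn, so the cap is free. I'll lift straight up.

```bash
python3 -m jog '0 0 -0.03 0 1; 0 0 -0.04 0 1; 0 0 0 0 1'
python3 - <<'E'
from h import *
st()
E
python3 -m jog '0 0 -0.06 0 1; 0 0 -0.08 0 1; 0 0 0 0 1; 0 0 0 0 1'
python3 - <<'E'
from h import *
st();c=crop('scene','s13',230,140,120,110,6)
E
```

```text
time_s: 10.43
eef_pos: [517.7, 4.3, 112.3]
orientation: [3.125, 0.317, 0.005]
ft_force: [3.3, -0.7, 0.8]
gripper_width: 0.692
t 10.4333 [517.7   4.3 112.3] yaw 11.57 F [ 3.3 -0.7  0.8] T [-0.24 -0.61 -0.02] g 0.692 q [-0.13  0.31  1.83 -0.    1.   -0.33]
time_s: 10.77
eef_pos: [516.0, 4.7, 125.9]
orientation: [-3.125, -0.318, 0.001]
ft_force: [-0.3, -0.1, 5.6]
gripper_width: 0.691
t 10.7667 [516.    4.7 125.9] yaw 11.61 F [-0.3 -0.1  5.6] T [ 0.03 -0.04 -0.04] g 0.691 q [-0.13  0.29  1.82  0.    1.04 -0.33]
```

View pics/s13.png

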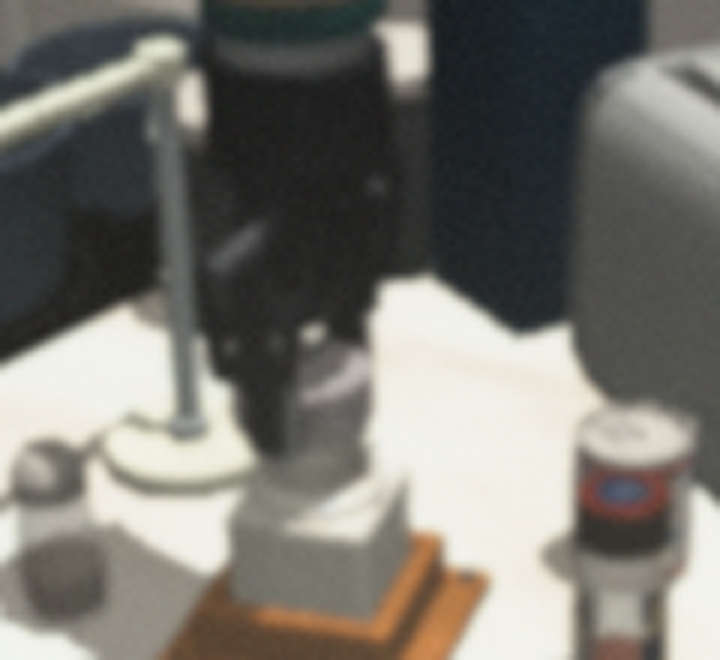

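```bash
python3 -m jog '0.01 0 -0.08 0 1; 0 0 -0.08 0 1; 0 0 -0.08 0 1; 0 0 0 0 1; 0 0 0 0 1; 0 0 0 0 1'
python3 - <<'E'
from h import *
st();c=crop('scene','s14',230,140,120,110,6);c=crop('top','t14',190,170,160,120,5)
E
```

```text
time_s: 11.32
eef_pos: [517.1, 4.8, 149.3]
orientation: [-3.125, -0.318, 0.0]
ft_force: [0.2, 0.7, -1.0]
gripper_width: 0.696
t 11.3167 [517.1   4.8 149.3] yaw 11.61 F [ 0.2  0.7 -1. ] T [ 0.05  0.02 -0.05] g 0.696 q [-0.13  0.27  1.78  0.    1.09 -0.33]
```

View pics/s14.png

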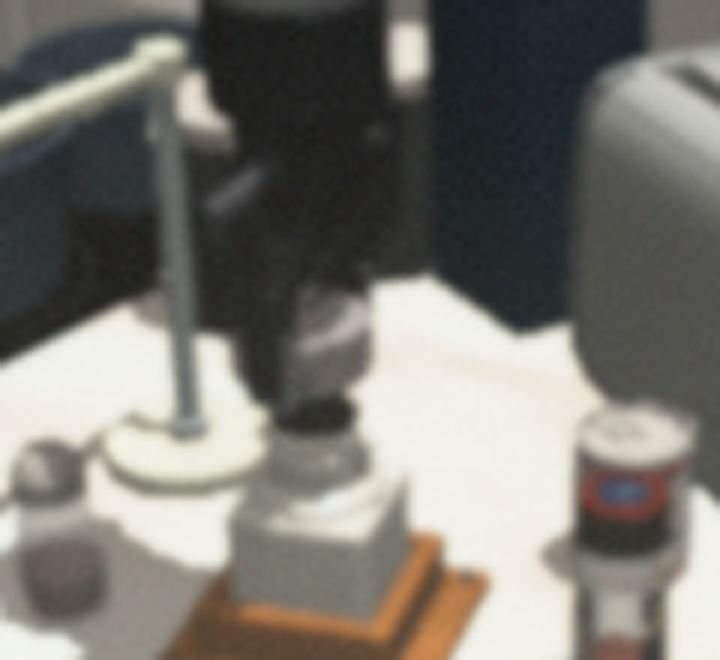

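View pics/t14.png

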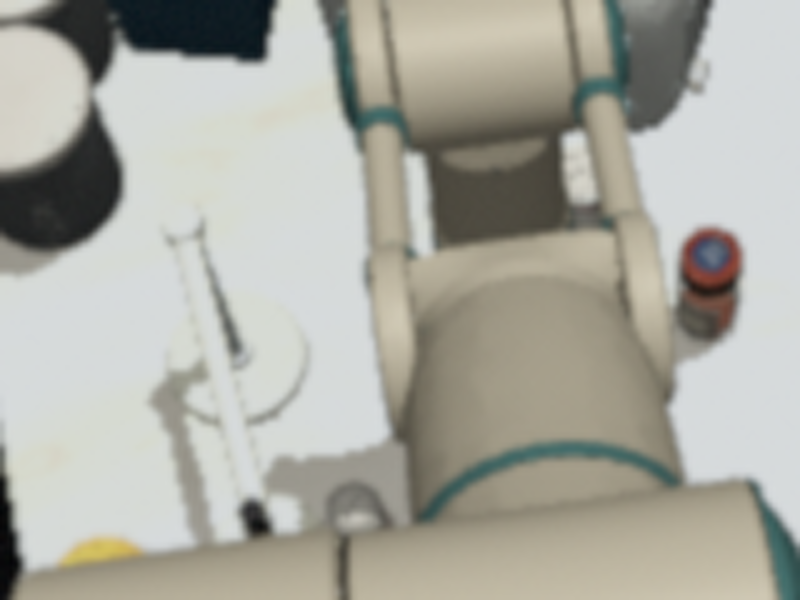

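Run:
```python
from h import *
import pickle
s=pickle.load(open('scene0.pkl','rb'))
f=lambda x,y:(230+(x+.5)/6-.5,140+(y+.5)/6-.5)
print('seal',onz(s,*f(317,416),118.5))
print('neck mid col',onz(s,*f(319,440),110))
P=lambda p:((proj(s,p)-[230,140])*6).round(1)
print('jar ax mouth/seal',P([[517.3,4,110],[517.3,4,118.5]]))
e=arm.get_state()['eef_pos']
v=e[:2]-np.array([-103,-540]);v/=np.linalg.norm(v)
for z in(136,140,144): print(z,P([e[0]-29*v[0],e[1]-29*v[1],z]),P([e[0],e[1],z]))
a=cv2.imread('pics/s14_full.png')[180:230,255:310]; cv2.imwrite('pics/s14z.png',cv2.resize(a,None,fx=12,fy=12,interpolation=cv2.INTER_CUBIC))
```

```text
seal [517.50604068   1.94910303 118.5       ]
neck mid col [513.31956662  -2.14672145 110.        ]
jar ax mouth/seal [[311.4 429.8]
 [310.5 412.4]]
136 [[308.4 408.1]] [[306.7 375.8]]
140 [[307.9 399.5]] [[306.3 367.4]]
144 [[307.5 390.9]] [[305.8 359. ]]
```

View pics/s14z.png

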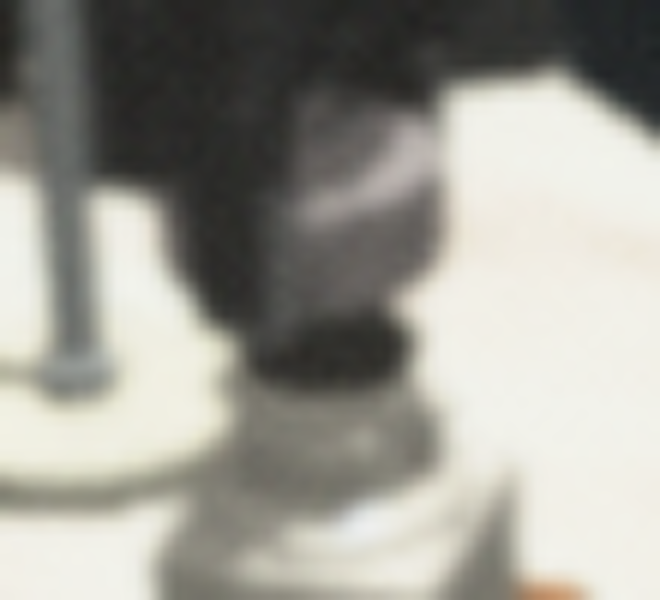

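```bash
python3 -m jog '0 0.02 0 0 1; 0 0 0 0 1; 0 0 0 0 1; 0 0 0 0 1; 0 0 0 0 1; 0 0 0 0 1'
python3 - <<'E'
from h import *
st();c=snap('scene','s15')
print(arm.get_state()['joint_vel'].round(3))
E
```

```text
time_s: 11.92
eef_pos: [517.8, 2.8, 149.2]
orientation: [-3.125, -0.318, 0.0]
ft_force: [-0.3, 0.1, -1.0]
gripper_width: 0.696
t 11.9167 [517.8   2.8 149.2] yaw 11.61 F [-0.3  0.1 -1. ] T [-0.02  0.02 -0.  ] g 0.696 q [-0.13  0.27  1.78  0.    1.09 -0.33]
[ 0.001  0.001  0.001  0.001  0.001 -0.001]
```

View pics/s15.png

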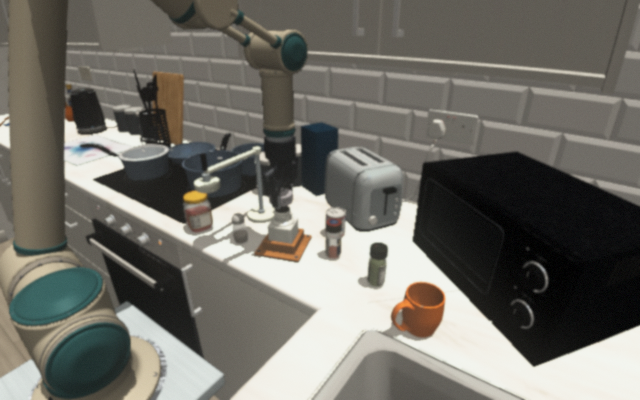

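The lamp head is aside near (207,183). The jar is seated at (285,240) with the held cap above it, and nothing else looks displaced. Handing in.

```bash
python3 -c "
from bench import arm
print(arm.close_job())"
```

```text
the job is handed in; nothing more can be done
None
```

The job is done and handed in at about 12 s of robot time.

- **Lamp:** I swung the arm about 1.25 rad to the left front. Its head now hangs well clear of the jar.
- **Unscrewing:** I gripped the cap at about 58.7 mm opening and turned it about 55° anticlockwise. The turning torque fell away and the seal's push-up force rose to about 12 N, so I stopped there.
- **Lift:** I raised the cap straight up to a TCP height of 149 mm. That leaves about 29–30 mm between cap and mouth, worked out from the grip height and not measured directly.

**Last checks:** The tool was level and still, with outside forces around 1 N. In the pictures the jar was seated in the brace, the lamp was aside, and the other things looked undisturbed.

**Disagreements:** The two cameras put the jar axis 3 to 5 mm apart in y. After the lift the cap looked about 3 mm off centre, so I moved it 2 mm and left it there. I did not re-measure the centring after that move. I also never identified the jar's rib. I took its x direction from the brace's angle and the given starting range.

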